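# Hang the cheese paddle and the bottle opener back on their stand

## Task

After movie night somebody tucked the cheese paddle and the bottle opener into the coaster rack. Take them out and hang each by the hole in its handle on the hanging stand, the paddle on the tall upright's peg and the opener on the short one's, well behind the peg's knob and hanging still. Leave the coasters in the rack and everything else on the console as they are.

Things in the scene. Friction and masses are not known exactly. Their poses are not given: they have to be found in the camera images.
- rack: Grey plastic coaster rack, fixed to the glass: base 122 x 112 mm, 8 mm thick, with 7 upright fins (6 mm thick, up to 54 mm above the glass) leaving 6 slots of 12 mm at 18 mm pitch. Origin: centre of its underside, on the glass. Slots run along its y; x goes across the slots. The two end slots (45 mm from the centre along x) hold the paddle and the opener, either way round; the two middle slots hold upright coasters reaching 98 mm above the glass.
- paddle_center (a point): Middle of the loose beechwood cheese paddle (0.12 kg), halfway up, 90 mm above its lower edge. It stands upright in a slot, resting on the rack's base, handle up: 180 mm tall, 9 mm thick; blade 90 mm wide up to about 106 mm from the bottom, then a straight-sided handle 40 mm wide with a rounded top. z runs up along the handle, y across its width, x through its thickness (the axis of the hole).
- paddle_hole (a point): Centre of the round 22 mm hole through the paddle's handle, 160 mm above its lower edge, 20 mm below its top. Same axes as paddle_center: the hole runs along x.
- opener_center (a point): Middle of the loose bottle opener (0.11 kg), halfway up, 75 mm above its lower edge. It stands upright in a slot, steel head down: 150 mm tall, 40 mm wide all the way; head 6 mm thick up to 50 mm, with a rectangular opening; brown wooden handle 9 mm thick above, straight-sided with a rounded top. z up along the handle, y across its width, x through its thickness.
- opener_hole (a point): Centre of the round 22 mm hole through the opener's handle, 130 mm above its lower edge, 20 mm below its top. Same axes as opener_center: the hole runs along x.
- stand: Fixed hanging stand: walnut base 130 x 250 mm, 15 mm thick, with a tall and a short dark steel upright (14 mm diameter, 150 mm apart along y), each carrying one brass peg 9 mm below its top. Origin: centre of the base's underside, on the glass. Both pegs are level and point along the stand's -x, free in front.
- peg_high (a point): On the axis of the tall upright's peg, half-way along its usable length, 235 mm above the glass (stand +y side). Axes as the stand's: the peg runs along x, from the upright's axis at x = +31 mm to a 13 mm ball knob centred at x = -31 mm; its shaft is 9 mm in diameter. A tool resting on it has its hole's centre about 6.5 mm below the peg's axis.
- peg_low (a point): The same point of the short upright's peg, 165 mm above the glass (stand -y side); same peg, same axes. The paddle is too long to hang free here.
- paddle: The paddle, whole: origin at the centre of its lower edge; same axes as paddle_center.
- opener: The opener, whole: origin at the centre of its lower edge; same axes as opener_center.
- coaster_a_center (a point): Centre of a square cork coaster (90 x 90 x 8 mm) upright in a middle slot of the rack; bystander.
- coaster_b_center (a point): Centre of the other upright coaster in the rack, next slot; bystander.
- coaster_c_center (a point): Centre of a cork coaster lying flat on the glass; bystander.
- remote_center (a point): Centre of the white remote, 165 x 44 x 18 mm, lying flat, long side along its x; bystander.
- block_center (a point): Centre of the wooden toy block, a 45 mm cube with coloured dots; bystander.
- trinket_center (a point): Middle of the round blue and white ceramic trinket box, 82 mm across, 67 mm high, 30 mm above the glass; bystander.
- bowl_center (a point): Middle of the steel bowl, 140 mm across, 55 mm high; bystander.
Things that resemble listed ones, but are neither listed nor needed, are in the scene too. There is more than one size of the paddle; the job needs the smallest.

How it is judged:
By the outcome, as a careful person would: the job done as asked, in the order asked, and still so for the second after the job is handed in, with the robot touching nothing.
It also fails if it takes over 72 s, if anything falls off the work surface, if the arm or the gripper's body presses on something with over 40 N, if the wrist force passes 120 N, or if a joint passes its speed limit or range.

## Robot

A 6-joint arm with a two-finger parallel gripper is mounted at the origin on the work surface. World frame = base frame: x ahead of the robot, y to its left, z up, the work surface at z = 0. Lengths are in m, angles in rad, forces in N, time in s.
With the tool pointing down it reaches from about 0.375 to 0.9 m from the base axis. Payload 3.1 kg.
Tool frame: the origin (TCP) lies midway between the tips of the shut fingers; the grasp point (between the pads) lies 19 mm behind it; z points along the fingers, y is the line along which they close (so a half turn about z gives the same grasp; the last joint's range is limited). The gripper opens to 85 mm and grips with 20 to 120 N. Pads are 22 mm wide; open, the fingers measure 114 mm over their backs; the gripper's body (76 mm by 85 mm) begins 54 mm behind the grasp point. The pads swing forward as they close: fully open they stand 13 mm farther back than shut.
Start: joints at [-1.325, 0.527, 1.433, -0, 1.181, -0.178], TCP at [0.258, -0.569, 0.231] pointing down, gripper open.
Joint ranges: [-3.08, 3.08], [-0.75, 2.2], [0.22, 2.44], [-1.43, 4.57], [0, 2.65], [-2.85, 2.85]. Speed limits (rad/s): [2.79, 2.79, 3.14, 3.14, 3.14, 3.14].

## Interface

Orientations are given as a unit quaternion [w, x, y, z].
In Python, from cell import status, capture, camera_model, manip, nets gives the robot as it stands.
- The arm moves only by the tool send_rows, never from a script. Its argument "steps" is a list of rows, each a list of 3 entries, a list of its own where there are three numbers: the closure, from 0 (fully open) to 1 (shut), then the shift along the tool's x, y, z normalised to -1 to 1, where 1 is 50 mm, then the turn about the tool's z normalised to -1 to 1, where 1 is 0.15 rad. In form: [[hand, [x, y, z], yaw], ...]. A call has exactly 10 rows; each row shifts and turns the commanded pose from where the row before left it, along the tool's axes as they then stand; what a row does not reach is not made up. A row lasts 1/8 s, in which the tool goes at most 62.5 mm and 10.7 degrees, less where a joint would pass 70% of its speed; a pose out of reach is approached as far as the arm can. A call with a number of a shift or a turn outside -1 to 1 is refused whole. A call with a gripper value outside its range is refused whole. The fingers move at their own pace and stop on an object; "grip_force" is the grip in N (left out, the last holds). Time passes only in rows, so rows that do not move let the fingers close, or fill a call up. It gives the time, the measured TCP pose, the force, the opening and the grip force at its end, in the units of the state.
- status.observe(): the state, without advancing time (a new reading comes with each control period).
- capture(name): name is "scene" or "side" or "wrist"; returns (picture, depth): 480x640x3 uint8, blue, green, red; 480x640 float32, m along the optical axis (not along the pixel's ray), 0 where there is no reading.
- camera_model(name): a dict with "fx", "fy", "cx", "cy" (pixels), "T" (4x4, takes a point from camera to world coordinates). Camera axes: x right, y up, looking along -z (the intrinsics and any distortion apply to the point x, -y, -z); pixel columns grow to the right and rows downward; lengths in m; the calibration is good to about 2 mm. The wrist camera is an equidistant fisheye: a pixel r from the principal point sees the ray r / f radians off the axis. A picture is of the moment at which its call begins: read the wrist's pose just before it. camera_model takes no time and is no camera call; for the wrist camera it gives the pose at the moment of the call.
- manip.close_job(): hands the job in; it is judged then, once.
Trained networks look in the newest picture that a camera, given by its name, has taken for a name from the list of things; names that differ only in an ending like _2 or _b are one class to them, and where a whole thing is asked for, a point or a joint stands for the part that bears it (a point fixed in the world has none). Each returns a list of dicts, best first, with "confidence" (0 to 1); they miss things now and then, are a little off and sometimes report something else, mostly with a low value. They report only what shows in the picture. A call takes as long as a camera call. They do not tell look-alikes from the thing itself.
- nets.regions_of(camera, label): "region" (480x640 bool, what is visible of it) and "uv" ([column, row] in pixels, amid what is visible of it).
- nets.tip_of(camera, label): "uv" ([column, row] in pixels: a listed point, or the origin of a listed thing).
The state is a dict: "time": time; "joint_positions": joint angles; "qd": joint speeds; "effort": joint torques, N m; "ee_pos": TCP position; "ee_rot": TCP orientation; "contact_force": force on the tool from outside, world axes, zero at the start; "moment": the same for the moment, N m; "gripper_width": finger opening in m; "gripper_force": force on a finger pad.
Only numpy, scipy, OpenCV 4.12 (cv2) and the standard library are available. Lean on these libraries where they do the work, as an engineer would, in place of code of your own. Each camera call takes 0.05 s, during which the arm holds its last target. There are 200 camera calls.

## Working session

There is one attempt and no reset: what is moved stays moved. The work goes in short steps, Python scripts to look and compute and a tool call to move; the robot and the scene stay as the last step left them, time stands still between calls to the robot, and variables do not carry over. Pictures are saved under pics/ and viewed, at most 11 in all, crops included, and the job is handed in when it is done.

Besides the shell and the picture viewer there is one more tool, called after "Emit:" as name(argument=value, ...), one argument or row to a line, values as JSON. send_rows: Moves the arm, as the interface text tells. Scaled input: -1 to 1 covers 50 mm each way for a shift and 0.15 rad each way for a turn. Its arguments: {"type":"object","properties":{"steps":{"type":"array"},"grip_force":{"type":"number"}},"required":["steps"]}

```bash
mkdir -p pics; ls; python3 - <<'E'
from cell import status,capture,camera_model,nets
import cv2,numpy as np
s=status.observe();print(s['time'],s['ee_pos'],s['ee_rot'],s['contact_force'],s['gripper_width'])
for c in ['scene','side']:
    p,d=capture(c);cv2.imwrite(f'pics/{c}0.png',p);np.savez(f'pics/{c}0.npz',p=p,d=d)
    m=camera_model(c);print(c,{k:np.round(v,3).tolist() if k=='T' else v for k,v in m.items()})
E
```

```text
pics
0.0 [ 0.25740533 -0.56875509  0.23034005] [-1.07825897e-03  9.77529286e-01  2.10796892e-01 -5.69570157e-05] [-0.52253459  0.55363783 -0.37136688] 0.08544293206338346
scene {'fx': 472.0884241786939, 'fy': 472.0884241786939, 'cx': 323.33321663928643, 'cy': 245.16929618395625, 'T': [[0.661, -0.559, 0.501, 1.166], [0.75, 0.476, -0.46, -0.538], [0.019, 0.68, 0.733, 1.034], [0.0, 0.0, 0.0, 1.0]]}
side {'fx': 477.5191655868798, 'fy': 477.5191655868798, 'cx': 316.1842898968388, 'cy': 247.90640423118802, 'T': [[-0.908, 0.302, -0.29, 0.16], [-0.418, -0.631, 0.654, 0.918], [0.014, 0.715, 0.699, 1.179], [0.0, 0.0, 0.0, 1.0]]}
```

View pics/scene0.png

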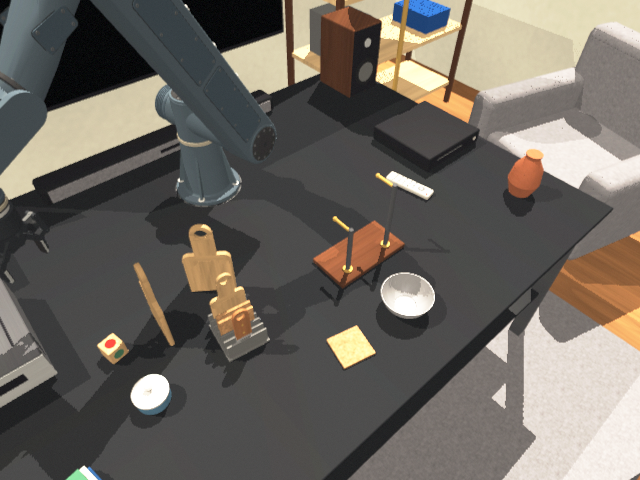

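View pics/side0.png

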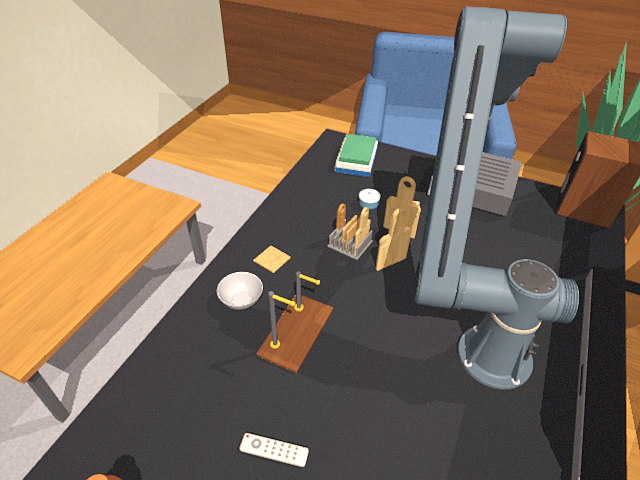

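The scene view shows the rack at about (238,330). The paddle is in its robot-side end slot (228,295), the opener in the far end slot (242,322), and the stand is at (360,250). There are three paddle candidates: the one in the rack (228,295), a large one standing at (205,260), and a plank-like one edge-on at (152,305). Only the first is in a rack slot, and I'll check its size in a crop.

```bash
cat > h.py <<'E'
import numpy as np,cv2
from cell import status,capture,camera_model,nets
def ray(c,uv,m=None):
    m=m or camera_model(c);T=np.array(m['T']);x=(uv[0]-m['cx'])/m['fx'];y=(uv[1]-m['cy'])/m['fy']
    if c=='wrist':
        r=np.hypot(x,y);k=np.sin(r)/max(r,1e-9);v=np.array([x*k,-y*k,-np.cos(r)])
    else: v=np.array([x,-y,-1.])
    return T[:3,3],T[:3,:3]@v
def tri(rs):
    A=np.zeros((3,3));b=np.zeros(3)
    for o,v in rs:
        v=v/np.linalg.norm(v);P=np.eye(3)-np.outer(v,v);A+=P;b+=P@o
    x=np.linalg.solve(A,b)
    return x,max(np.linalg.norm((np.eye(3)-np.outer(v,v)/(v@v))@(x-o)) for o,v in rs)
def cloud(c,d):
    m=camera_model(c);T=np.array(m['T']);v,u=np.mgrid[:480,:640]
    P=np.stack([(u-m['cx'])/m['fx']*d,-(v-m['cy'])/m['fy']*d,-d],-1)
    return P@T[:3,:3].T+T[:3,3]
E
cat > m1.py <<'E'
from h import *
for l in ['paddle_hole','paddle_center','paddle','opener_hole','opener_center','rack','peg_high','peg_low','stand','coaster_a_center','remote_center','bowl_center']:
    R={c:nets.tip_of(c,l)[:3] for c in ['scene','side']}
    print(l,{c:[(np.round(r['uv']).tolist(),round(r['confidence'],2)) for r in R[c]] for c in R})
    for a in R['scene'][:2]:
        for b in R['side'][:2]:
            x,e=tri([ray('scene',a['uv']),ray('side',b['uv'])])
            if e<.012: print('    ',x.round(4),round(e,4))
p=np.load('pics/scene0.npz')['p'][210:370,90:290];q=np.load('pics/side0.npz')['p'][160:280,300:440]
cv2.imwrite('pics/crop0.png',np.hstack([cv2.resize(p,(400*1,320),interpolation=2),cv2.resize(q,(373,320),interpolation=2)]))
E
python3 m1.py
```

```text
paddle_hole {'scene': [([220.0, 283.0], 0.92), ([141.0, 278.0], 0.79), ([202.0, 234.0], 0.76)], 'side': [([365.0, 213.0], 0.71), ([400.0, 215.0], 0.7), ([408.0, 185.0], 0.58)]}
     [ 0.5053 -0.2537  0.1627] 0.0
paddle_center {'scene': [([207.0, 258.0], 0.98), ([224.0, 298.0], 0.86), ([151.0, 305.0], 0.76)], 'side': [([396.0, 234.0], 0.62), ([362.0, 230.0], 0.6), ([403.0, 205.0], 0.59)]}
     [ 0.3904 -0.2287  0.1327] 0.0048
     [ 0.5048 -0.2471  0.0949] 0.0052
paddle {'scene': [([213.0, 288.0], 0.82), ([232.0, 320.0], 0.75), ([164.0, 327.0], 0.74)], 'side': [([396.0, 230.0], 0.78), ([361.0, 242.0], 0.62), ([391.0, 263.0], 0.57)]}
     [ 0.5133 -0.2531  0.0216] 0.0047
opener_hole {'scene': [([241.0, 310.0], 0.82)], 'side': [([341.0, 205.0], 0.76)]}
     [ 0.5966 -0.2617  0.1578] 0.0016
opener_center {'scene': [([238.0, 329.0], 0.61)], 'side': [([335.0, 223.0], 0.48)]}
rack {'scene': [([239.0, 330.0], 0.87), ([240.0, 323.0], 0.54)], 'side': [([351.0, 242.0], 0.64), ([347.0, 231.0], 0.53)]}
     [ 0.5473 -0.2525  0.0129] 0.0018
     [ 0.5688 -0.2622  0.0479] 0.0015
     [ 0.5424 -0.24
[... 358 characters left out ...]
, 0.62)], 'side': [([298.0, 334.0], 0.78), ([274.0, 259.0], 0.22)]}
     [ 0.5481  0.1684 -0.0045] 0.0002
coaster_a_center {'scene': [([235.0, 320.0], 0.64), ([236.0, 315.0], 0.42), ([341.0, 228.0], 0.16)], 'side': [([341.0, 206.0], 0.65), ([355.0, 234.0], 0.49)]}
     [ 0.6015 -0.2803  0.1401] 0.0009
     [ 0.5399 -0.2568  0.0506] 0.0043
     [ 0.5971 -0.2716  0.1486] 0.0021
     [ 0.5356 -0.2475  0.0607] 0.0029
remote_center {'scene': [([406.0, 184.0], 0.86)], 'side': [([273.0, 446.0], 0.94), ([363.0, 211.0], 0.29)]}
     [0.4441 0.5007 0.0141] 0.0056
bowl_center {'scene': [([405.0, 299.0], 0.88)], 'side': [([241.0, 296.0], 0.97), ([274.0, 447.0], 0.24)]}
     [0.7634 0.1327 0.0227] 0.0002
```

View pics/crop0.png

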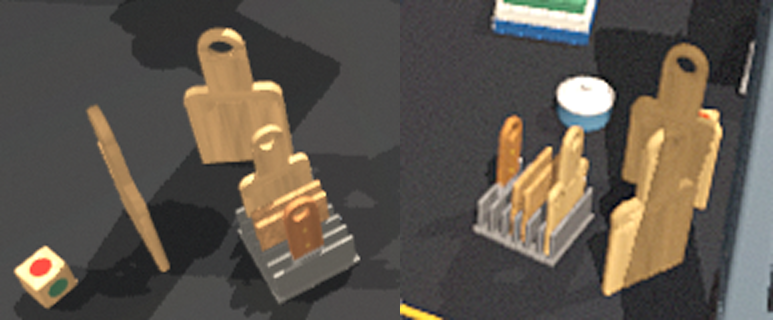

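The crop confirms three candidates. The small paddle at (228,295) stands in the rack's end slot, and its hole triangulates to z=0.163 against an expected 0.168. The other two stand on the glass, and the one at (205,260) is clearly bigger. So the target is the one in the rack, with its opener at the opposite end. Next I need yaw fits from depth.

```bash
cat > m2.py <<'E'
from h import *
C={}
for c in ['scene','side']:
    z=np.load(f'pics/{c}0.npz');P=cloud(c,z['d']);C[c]=(P,z['p'].astype(int),z['d']>0)
    P,p,ok=C[c]
    def box(n,lo,hi,extra=None):
        k=ok&(P>lo).all(-1)&(P<hi).all(-1)
        if extra is not None:k&=extra
        Q=P[k]
        if len(Q)<20: print(c,n,len(Q));return
        r=cv2.minAreaRect(Q[:,:2].astype(np.float32)*1000)
        print(c,n,len(Q),'rect',np.round(r[0],1),np.round(r[1],1),round(r[2],1),'med',np.median(Q,0).round(4),'zmin/max',Q[:,2].min().round(3),Q[:,2].max().round(3))
    b,g,r=p[...,0],p[...,1],p[...,2]
    box('table',[.6,-.1,-.05],[.7,.0,.05])
    box('standbase',[.4,0,.008],[.7,.35,.022],r>b+25)
    sat=p.max(-1)-p.min(-1)
    box('rack',[.42,-.36,.006],[.68,-.16,.058],(sat<25)&(r>60))
    box('paddle',[.46,-.32,.07],[.56,-.2,.2],r>b+30)
    box('opener',[.57,-.32,.10],[.65,-.2,.2],r>b+30)
    box('postH',[.5,.2,.03],[.65,.28,.26]);box('postL',[.5,.05,.03],[.65,.13,.19])
    brass=(r>b+80)&(g>b+50)
    box('pegH',[.48,.2,.2],[.65,.29,.27],brass);box('pegL',[.48,.05,.14],[.65,.14,.19],brass)
for a,b,n in [((141,278),(400,215),'d1'),((202,234),(408,185),'d2'),((389,189),(0,0),'')][:2]:
    print(n,tri([ray('scene',a),ray('side',b)]))
print(tri([ray('scene',(202,234)),ray('side',(400,215))]),tri([ray('scene',(141,278)),ray('side',(408,185))]))
s=np.load('pics/scene0.npz')['p'][165:285,305:425];q=np.load('pics/side0.npz')['p'][260:380,245:345]
cv2.imwrite('pics/crop1.png',np.hstack([cv2.resize(s,(400,400),interpolation=2),cv2.resize(q,(333,400),interpolation=2)]))
E
python3 m2.py
```

```text
scene table 1203 rect [650. -50.] [99.9 99.8] 89.9 med [ 0.6516 -0.0515 -0.0008] zmin/max -0.008 0.005
scene standbase 2629 rect [555.1 165.6] [252.9 133.9] 89.5 med [0.5603 0.156  0.0138] zmin/max 0.008 0.021
scene rack 1102 rect [ 580.7 -239.4] [152.  168.9] 81.9 med [ 0.5985 -0.2824  0.0388] zmin/max 0.006 0.058
scene paddle 1100 rect [ 532.7 -252.9] [95.7 64.3] 83.1 med [ 0.5123 -0.2534  0.0993] zmin/max 0.07 0.188
scene opener 272 rect [ 595.9 -264.8] [40.5 12.1] 81.8 med [ 0.5977 -0.2664  0.1269] zmin/max 0.1 0.158
scene postH 369 rect [558.2 239.4] [14.6 75.2] 88.5 med [0.5883 0.2374 0.1748] zmin/max 0.03 0.246
scene postL 271 rect [554.7  92.4] [16.9 75.4] 87.5 med [0.5853 0.0878 0.1379] zmin/max 0.03 0.177
scene pegH 63 rect [549.6 241.2] [58.1 13.5] 1.0 med [0.5467 0.2394 0.2376] zmin/max 0.232 0.242
scene pegL 63 rect [546.   91.3] [57.9 11.6] 0.4 med [0.5429 0.0906 0.1673] zmin/max 0.162 0.172
side table 546 rect [650.  -50.1] [99.8 99.7] 90.0 med [ 0.6571 -0.0569  0.002 ] zmin/max -0.006 0.01
side standbase 2855 rect [553.1 166.3] [254.7 133.9] 88.9 med [0.5456 0.1808 0.
[... 361 characters left out ...]
7 244.1] [15.4 74.4] 88.7 med [0.5793 0.2455 0.1873] zmin/max 0.031 0.249
side postL 222 rect [552.1  92.4] [74.  17.3] 0.2 med [0.577  0.0956 0.1469] zmin/max 0.03 0.179
side pegH 89 rect [548.4 242.3] [12.5 63.8] 87.8 med [0.5472 0.2446 0.2393] zmin/max 0.224 0.245
side pegL 68 rect [546.5  92.5] [14.8 62.8] 88.0 med [0.5433 0.0948 0.1699] zmin/max 0.159 0.175
d1 (array([ 0.38584289, -0.36591348,  0.13423249]), np.float64(0.0341619358786255))
d2 (array([ 0.41227618, -0.25941657,  0.28167955]), np.float64(0.03549045501564761))
(array([ 0.3876232 , -0.22461563,  0.21614804]), np.float64(0.003913892840176004)) (array([ 0.41170092, -0.39606623,  0.20858412]), np.float64(0.0030371047742116073))
```

View pics/crop1.png

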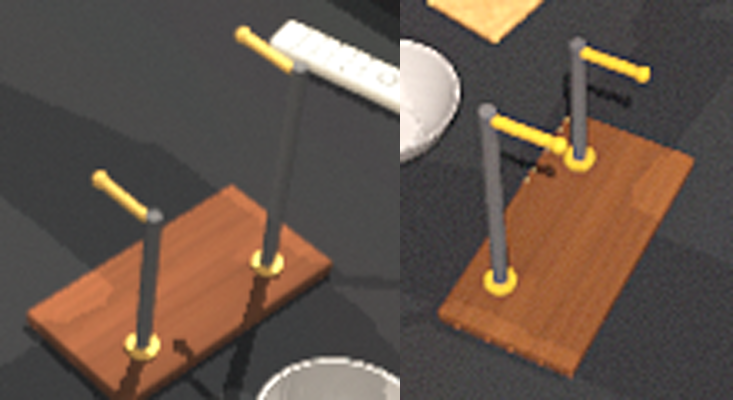

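The stand is at (0.554, 0.166) with yaw of about −0.9° and pegs pointing at the robot. The rack's yaw is about −6.5°, and both fits agree with the given sizes. I'll rise, turn and go near the paddle, above the decoys, which reach about 0.25 m.

Emit:
send_rows(
  steps=[
    [0, [0, 0, -1], 0.9],
    [0, [0, 0, -1], 0.9],
    [0, [0, 0, 0], 0.9],
    [0, [0, 0, 0], 0.9],
    [0, [0.6, -0.95, 0], 0],
    [0, [0.6, -0.95, 0], 0],
    [0, [0.6, -0.95, 0], 0],
    [0, [0.6, -0.95, 0], 0],
    [0, [0.6, -0.95, 0], 0],
    [0, [0.6, -0.95, 0], 0],
  ],
  grip_force=40,
)

```text
time: 2.55
ee_pos: [0.4702, -0.3055, 0.3315]
ee_rot: [0.0, 0.998, -0.058, 0.0]
contact_force: [1.1, 0.3, 0.5]
gripper_width: 0.0853
gripper_force: 0.0
```

```bash
cat >> h.py <<'E'
def pose():
    s=status.observe();w,x,y,z=s['ee_rot'];th=np.arctan2(2*(x*y+w*z),1-2*(y*y+z*z))
    return s,np.array(s['ee_pos']),th
def need(tx,ty,tz,tth):
    s,p,th=pose();d=np.array([tx,ty,tz])-p;c,n=np.cos(th),np.sin(th)
    print('t %.2f pos'%s['time'],p.round(4),'th %.4f'%th,'w %.4f'%s['gripper_width'],'F',np.round(s['contact_force'],1),'gf',round(float(s['gripper_force']),1))
    print('units now-axes x,y,z',np.round(np.array([c*d[0]+n*d[1],n*d[0]-c*d[1],-d[2]])/.05,2),'yaw',round((th-tth)/.15,2))
E
cat > look.py <<'E'
import sys
from h import *
n,labels=sys.argv[1],sys.argv[2:]
m=camera_model('wrist');s,p,th=pose();print('t',s['time'],p.round(4),round(th,4))
pic,d=capture('wrist');cv2.imwrite(f'pics/{n}.png',pic);np.savez(f'pics/{n}.npz',p=pic,d=d,T=m['T'],p0=p,th=th)
print({k:(v if k!='T' else np.round(v,3).tolist()) for k,v in m.items()})
for l in labels:
    for r in nets.tip_of('wrist',l)[:3]:
        u,v=np.round(r['uv']).astype(int);o,q=ray('wrist',r['uv'],m)
        dd=d[v-2:v+3,u-2:u+3]; print(l,(u,v),round(r['confidence'],2),'depth',np.unique(dd.round(3))[:8],'ray',o.round(4),q.round(4))
E
python3 look.py w1 paddle_hole paddle_center opener_hole opener_center rack
```

```text
t 2.55 [ 0.4702 -0.3055  0.3315] -0.1154
{'fx': 371.64829954431775, 'fy': 371.64829954431775, 'cx': 317.0505700495729, 'cy': 239.1444204025756, 'T': [[-0.116, 0.94, 0.32, 0.552], [-0.993, -0.11, -0.037, -0.316], [0.001, -0.322, 0.947, 0.473], [0.0, 0.0, 0.0, 1.0]]}
paddle_hole (np.int64(427), np.int64(293)) 0.73 depth [0.298 0.299 0.3   0.301] ray [ 0.552  -0.3155  0.4727] [-0.4695 -0.2373 -0.8504]
paddle_hole (np.int64(242), np.int64(183)) 0.61 depth [0.287 0.288 0.289 0.29  0.291 0.292 0.316 0.317] ray [ 0.552  -0.3155  0.4727] [-0.1458  0.2185 -0.9649]
paddle_hole (np.int64(234), np.int64(339)) 0.61 depth [0.551 0.552 0.553 0.554 0.555] ray [ 0.552  -0.3155  0.4727] [-0.5228  0.2801 -0.8051]
paddle_center (np.int64(406), np.int64(249)) 0.79 depth [0.342 0.343 0.346 0.347 0.348 0.351 0.352 0.353] ray [ 0.552  -0.3155  0.4727] [-0.3634 -0.1969 -0.9106]
paddle_center (np.int64(256), np.int64(167)) 0.78 depth [0.361 0.362 0.363 0.368 0.369 0.371 0.375 0.376] ray [ 0.552  -0.3155  0.4727] [-0.1107  0.176  -0.9781]
paddle_center (np.int64(254), np.int64(287)) 0.73 depth [0.375 0.376 0.377 0.378 0.379 0.38  0.381 0.382] ray [ 0.552  -0.3155  0.4727] [-0.414   0.2161 -0.8843]
opener_hole (np.int64(254), np.int64(79)) 0.78 depth [0.287 0.288 0.289 0.29 ] ray [ 0.552  -0.3155  0.4727] [ 0.1238  0.1505 -0.9808]
opener_center (np.int64(266), np.int64(84)) 0.7 depth [0.292 0.293 0.294 0.295 0.296 0.297 0.298 0.299] ray [ 0.552  -0.3155  0.4727] [ 0.1053  0.1197 -0.9872]
rack (np.int64(271), np.int64(126)) 0.56 depth [0.4   0.401 0.402 0.403] ray [ 0.552  -0.3155  0.4727] [-0.0084  0.1222 -0.9925]
```

```bash
cat > wc.py <<'E'
from h import *
def wcloud(n):
    z=np.load(f'pics/{n}.npz');d=z['d'];m=camera_model('wrist');T=z['T'];v,u=np.mgrid[:480,:640]
    x=(u-m['cx'])/m['fx'];y=(v-m['cy'])/m['fy'];r=np.hypot(x,y);k=np.tan(r)/np.maximum(r,1e-9)
    P=np.stack([x*k*d,-y*k*d,-d],-1)@T[:3,:3].T+T[:3,3]
    return P,z['p'].astype(int),d>0
def rect(P,ok,lo,hi,n):
    Q=P[ok&(P>lo).all(-1)&(P<hi).all(-1)]
    if len(Q)<10: return print(n,len(Q))
    r=cv2.minAreaRect(Q[:,:2].astype(np.float32)*1000)
    print(n,len(Q),np.round(r[0],1),np.round(r[1],1),round(r[2],1),'y',np.percentile(Q[:,1],[1,50,99]).round(4),'x',np.percentile(Q[:,0],[1,50,99]).round(4),'z',np.percentile(Q[:,2],[1,99]).round(4))
E
python3 - <<'E'
from wc import *
P,p,ok=wcloud('w1')
w=p[...,2]>p[...,0]+25
rect(P,ok&w,[.48,-.32,.125],[.54,-.2,.16],'handle')
rect(P,ok&w,[.48,-.32,.125],[.54,-.2,.2],'handleall')
rect(P,ok&w,[.48,-.32,.17],[.54,-.2,.2],'top')
rect(P,ok&w,[.48,-.32,.07],[.53,-.2,.11],'blade')
rect(P,ok&w,[.57,-.32,.105],[.63,-.2,.2],'opener')
rect(P,ok&w,[.57,-.32,.105],[.63,-.2,.14],'openerlow')
rect(P,ok,[.36,-.34,.03],[.47,-.2,.3],'d2');rect(P,ok,[.33,-.46,.03],[.47,-.34,.3],'d1')
rect(P,ok,[.8,-.1,-.05],[.9,.1,.05],'tab')
E
```

```text
handle 386 [ 508.5 -247.9] [41.2  9.1] 70.4 y [-0.2667 -0.248  -0.2281] x [0.4984 0.5084 0.5123] z [0.1255 0.1596]
handleall 938 [ 505.1 -246.6] [40.5  9.8] 81.5 y [-0.2666 -0.2502 -0.2283] x [0.4988 0.5072 0.5122] z [0.1258 0.1872]
top 473 [ 505.1 -247.4] [38.7  9.4] 82.5 y [-0.2651 -0.2513 -0.2289] x [0.4993 0.5053 0.5115] z [0.1702 0.1876]
blade 511 [ 505.4 -246.8] [88.9  9.7] 81.1 y [-0.2907 -0.2524 -0.204 ] x [0.495  0.5086 0.5155] z [0.0706 0.1098]
opener 652 [ 592.9 -265.1] [41.   9.7] 82.4 y [-0.2855 -0.2683 -0.2461] x [0.5863 0.5911 0.5988] z [0.1062 0.1572]
openerlow 203 [ 589.5 -265.3] [ 8.9 41.5] 2.4 y [-0.2857 -0.2696 -0.2448] x [0.5862 0.5894 0.5939] z [0.1054 0.1398]
d2 6994 [ 381.7 -233.9] [92.1 14.2] 54.3 y [-0.2722 -0.2329 -0.2013] x [0.3608 0.3875 0.4114] z [0.0332 0.2429]
d1 5530 [ 410.9 -391.4] [ 13.1 119.7] 84.1 y [-0.401  -0.3879 -0.3804] x [0.3572 0.4225 0.4686] z [0.0342 0.2431]
tab 473 [804.5  64.9] [88.3 32.2] 67.3 y [0.0219 0.0761 0.0996] x [0.8004 0.8106 0.8334] z [-0.004   0.0476]
```

View pics/w1.png

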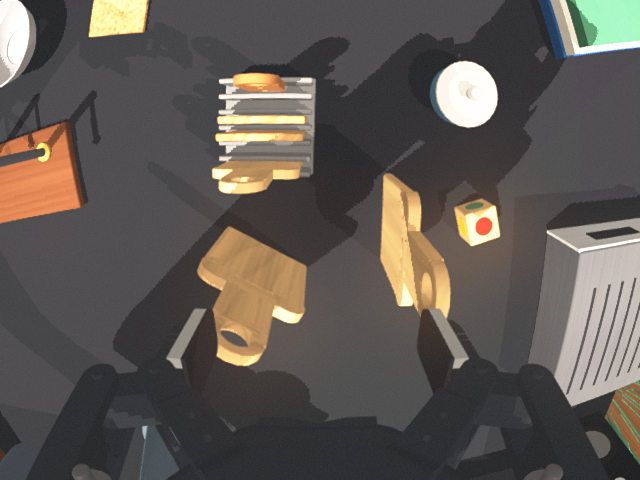

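The wrist view shows the paddle handle at (242,183) and the opener at (258,82), each in an end slot, with coasters between them. The decoys at (250,295) and (410,245) are clear of the descent. Depth puts the handle at (0.5053, −0.247) with its top at 0.187 and 40 mm wide, which is consistent.

```bash
python3 -c "
from h import *
need(.5053,-.247,.131,-.138)"
```

```text
t 2.85 pos [ 0.4688 -0.3077  0.3313] th -0.1158 w 0.0855 F [ 0.   0.3 -0.2] gf 0.0
units now-axes x,y,z [ 0.59 -1.29  4.01] yaw 0.15
```

Emit:
send_rows(
  steps=[
    [0, [0.28, -0.63, 0], 0.15],
    [0, [0.29, -0.64, 0], 0],
    [0, [0, 0, 1], 0],
    [0, [0, 0, 1], 0],
    [0, [0, 0, 1], 0],
    [0, [0, 0, 0.6], 0],
    [0, [0, 0, 0.4], 0],
    [0, [0, 0, 0], 0],
    [0, [0, 0, 0], 0],
    [1, [0, 0, 0], 0],
  ],
  grip_force=40,
)

```text
time: 4.1
ee_pos: [0.506, -0.2485, 0.1325]
ee_rot: [0.001, 0.998, -0.069, 0.001]
contact_force: [-0.2, 0.7, 0.7]
gripper_width: 0.07
gripper_force: 0.0
```

Emit:
send_rows(
  steps=[
    [1, [0, 0, 0], 0],
    [1, [0, 0, 0], 0],
    [1, [0, 0, 0], 0],
    [1, [0, 0, 0], 0],
    [1, [0, 0, 0], 0],
    [1, [0, 0, 0], 0],
    [1, [0, 0, -0.2], 0],
    [1, [0, 0, -0.2], 0],
    [1, [0, 0, -0.2], 0],
    [1, [0, 0, 0], 0],
  ],
)

```text
time: 5.35
ee_pos: [0.506, -0.2481, 0.1624]
ee_rot: [0.001, 0.998, -0.069, 0.001]
contact_force: [-0.4, 1.2, -1.7]
gripper_width: 0.0395
gripper_force: 40.5
```

Gripped at 39.5 mm with no load spikes. Next I lift clear, align the yaw with the stand and travel across.

Emit:
send_rows(
  steps=[
    [1, [0, 0, -1], 0],
    [1, [0, 0, -1], 0],
    [1, [0, 0, -1], -0.4],
    [1, [0, 0, 0], -0.42],
    [1, [-0.19, -0.95, 0], 0],
    [1, [-0.19, -0.95, 0], 0],
    [1, [-0.19, -0.95, 0], 0],
    [1, [-0.19, -0.95, 0], 0],
    [1, [-0.19, -0.95, 0], 0],
    [1, [-0.2, -0.95, 0], 0],
  ],
)

```text
time: 6.6
ee_pos: [0.4514, 0.0396, 0.3112]
ee_rot: [-0.0, 1.0, -0.008, -0.0]
contact_force: [1.2, 0.5, -2.1]
gripper_width: 0.0397
gripper_force: 41.5
```

Emit:
send_rows(
  steps=[
    [1, [0, -0.9, 0], 0],
    [1, [0, -0.9, 0], 0],
    [1, [0, -0.9, 0], 0],
    [1, [0, -0.8, 0], 0],
    [1, [0, -0.55, 0], 0],
    [1, [0, 0, 0.8], 0],
    [1, [0, 0, 0.8], 0],
    [1, [0, 0, 0.65], 0],
    [1, [0, 0, 0], 0],
    [1, [0, 0, 0], 0],
  ],
)

```text
time: 7.85
ee_pos: [0.4559, 0.2409, 0.1997]
ee_rot: [-0.0, 1.0, -0.007, 0.001]
contact_force: [0.3, -0.1, -2.0]
gripper_width: 0.0395
gripper_force: 41.5
```

```bash
cat > chk.py <<'E'
import sys
from wc import *
from h import *
tool,hz=sys.argv[1],float(sys.argv[2]); n=sys.argv[3]
s,pp,th=pose();print('t',s['time'],pp.round(4),round(th,4),'w',round(s['gripper_width'],4),'gf',s['gripper_force'])
R={}
for c in ['scene','side']:
    p,d=capture(c);cv2.imwrite(f'pics/{n}{c}.png',p);np.savez(f'pics/{n}{c}.npz',p=p,d=d)
    P=cloud(c,d);r=p.astype(int);w=(r[...,2]>r[...,0]+25)
    lo=[pp[0]-.025,pp[1]-.06,pp[2]-.13];hi=[pp[0]+.025,pp[1]+.06,pp[2]+.07]
    rect(P,(d>0)&w,lo,hi,c)
    for l in [tool+'_hole','peg_high','peg_low']: R[c,l]=nets.tip_of(c,l)
for l in [tool+'_hole','peg_high','peg_low']:
    for a in R['scene',l][:3]:
        for b in R['side',l][:3]:
            x,e=tri([ray('scene',a['uv']),ray('side',b['uv'])])
            if e<.01: print(l,x.round(4),'err',round(e,4),np.round(a['uv']),np.round(b['uv']),round(a['confidence'],2),round(b['confidence'],2))
E
python3 chk.py paddle .235 a; python3 look.py w2 paddle_hole peg_high; python3 - <<'E'
from wc import *
P,p,ok=wcloud('w2');b,g,r=p[...,0],p[...,1],p[...,2]
rect(P,ok&(r>b+70)&(g>b+40),[.49,.2,.225],[.6,.28,.26],'brass')
rect(P,ok,[.565,.2,.18],[.6,.28,.26],'post')
rect(P,ok&(r>b+25),[.43,.17,.1],[.49,.3,.26],'paddle')
rect(P,ok&(r>b+25),[.43,.17,.2],[.49,.3,.26],'handle')
c=[cv2.imread('pics/ascene.png')[130:290,290:450],cv2.imread('pics/aside.png')[240:400,240:400]]
cv2.imwrite('pics/c2.png',np.hstack([cv2.resize(i,(400,400),interpolation=2) for i in c]))
E
```

```text
t 7.85 [0.4559 0.2409 0.1997] -0.0147 w 0.0395 gf 41.52875013649464
scene 831 [462.5 240.2] [25.4 94.6] 1.3 y [0.1945 0.2386 0.2832] x [0.4532 0.4623 0.4681] z [0.0775 0.2517]
side 485 [448.1 243.5] [93.9 21.4] 85.1 y [0.1989 0.2512 0.2876] x [0.4439 0.4525 0.4612] z [0.0804 0.2508]
paddle_hole [0.458  0.2323 0.2372] err 0.0039 [359. 165.] [319. 308.] 0.9 0.66
paddle_hole [ 0.3852 -0.2284  0.2113] err 0.0019 [200. 235.] [400. 216.] 0.86 0.67
peg_high [0.5492 0.2516 0.2304] err 0.002 [387. 180.] [282. 303.] 0.85 0.76
peg_low [0.5489 0.0911 0.1638] err 0.0037 [343. 225.] [310. 278.] 0.93 0.97
t 8.25 [0.4554 0.2408 0.1994] -0.0147
{'fx': 371.64829954431775, 'fy': 371.64829954431775, 'cx': 317.0505700495729, 'cy': 239.1444204025756, 'T': [[-0.016, 0.947, 0.322, 0.538], [-1.0, -0.015, -0.005, 0.239], [0.0, -0.322, 0.947, 0.341], [0.0, 0.0, 0.0, 1.0]]}
paddle_hole (np.int64(316), np.int64(363)) 0.98 depth [0.408 0.409 0.41  0.411 0.412] ray [0.5376 0.239  0.3406] [-0.6145  0.0127 -0.7888]
peg_high (np.int64(307), np.int64(65)) 0.6 depth [0.091 0.092 0.093 0.094] ray [0.5376 0.239  0.3406] [ 0.1418  0.0248 -0.9896]
brass 6182 [544.  242.3] [12.5 57.1] 89.3 y [0.2373 0.2418 0.2476] x [0.5171 0.5436 0.5712] z [0.2339 0.2403]
post 799 [574.5 240.8] [ 9.7 20.3] 80.6 y [0.2347 0.241  0.246 ] x [0.5651 0.5689 0.5827] z [0.1835 0.2393]
paddle 21096 [456.1 240.4] [90.2 21.8] 89.4 y [0.199  0.2409 0.2821] x [0.4512 0.4594 0.4663] z [0.1036 0.2538]
handle 10612 [455.9 243.8] [59.1 21.8] 88.6 y [0.2197 0.2421 0.2697] x [0.4509 0.4589 0.4664] z [0.201  0.2541]
```

View pics/c2.png

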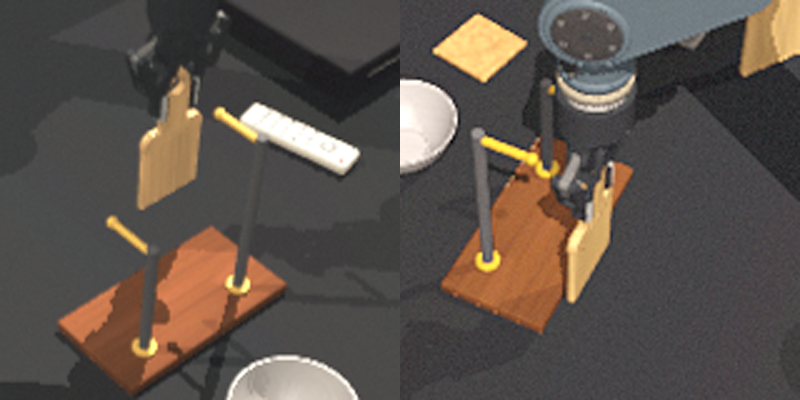

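The wrist depth puts the hole at about (0.457, 0.241, 0.2345) and the peg axis at (y 0.242, z 0.2355), so a 1 mm sideways trim is enough. The view shows the paddle held square in front of the tall upright's peg, with the knob tip at x=0.517. I'll thread it slowly.

Emit:
send_rows(
  steps=[
    [1, [0.1, -0.05, 0], 0],
    [1, [0.25, 0, 0], 0],
    [1, [0.25, 0, 0], 0],
    [1, [0.25, 0, 0], 0],
    [1, [0.25, 0, 0], 0],
    [1, [0.25, 0, 0], 0],
    [1, [0.25, 0, 0], 0],
    [1, [0.25, 0, 0], 0],
    [1, [0.1, 0, 0], 0],
    [1, [0, 0, 0], 0],
  ],
)

```text
time: 9.65
ee_pos: [0.5528, 0.2417, 0.1987]
ee_rot: [0.0, 1.0, -0.007, -0.0]
contact_force: [-0.6, -0.0, -1.1]
gripper_width: 0.039
gripper_force: 41.5
```

```bash
python3 look.py w3 paddle_hole peg_high; python3 - <<'E'
from wc import *
P,p,ok=wcloud('w3');b,g,r=p[...,0],p[...,1],p[...,2]
rect(P,ok&(r>b+25),[.52,.17,.1],[.60,.3,.27],'paddle')
s=status.observe();print(s['contact_force'],s['moment'])
capture('side');a,_=capture('side');q,_=capture('scene')
cv2.imwrite('pics/c3.png',np.hstack([cv2.resize(q[130:290,290:450],(400,400),interpolation=2),cv2.resize(a[240:400,220:380],(400,400),interpolation=2)]))
E
```

```text
t 9.65 [0.5528 0.2417 0.1987] -0.0149
{'fx': 371.64829954431775, 'fy': 371.64829954431775, 'cx': 317.0505700495729, 'cy': 239.1444204025756, 'T': [[-0.016, 0.946, 0.323, 0.635], [-1.0, -0.015, -0.005, 0.24], [0.0, -0.323, 0.946, 0.34], [0.0, 0.0, 0.0, 1.0]]}
paddle_hole (np.int64(315), np.int64(366)) 0.67 depth [0.    0.121 0.122 0.123] ray [0.6353 0.24   0.3398] [-0.6217  0.0155 -0.7831]
peg_high (np.int64(317), np.int64(363)) 0.59 depth [0.12  0.121 0.122 0.123] ray [0.6353 0.24   0.3398] [-0.615   0.0104 -0.7884]
paddle 18851 [553.5 241.5] [75.8 61. ] 51.1 y [0.1997 0.2416 0.2833] x [0.529  0.5567 0.5839] z [0.1043 0.2531]
[ 0.05124211 -0.5238898  -1.87753759] [ 0.01995096 -0.00738255 -0.02128188]
```

View pics/w3.png

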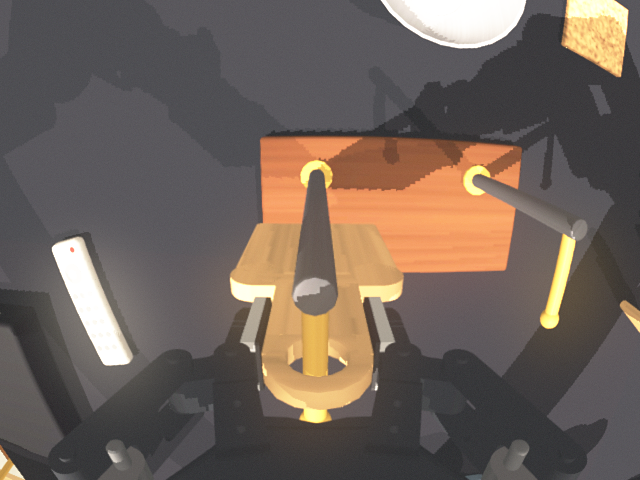

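The peg passes through the hole, with the knob visible in front of the handle at (315,415) and no force. Now I lower it onto the peg, release and rise.

Emit:
send_rows(
  steps=[
    [1, [0, 0, 0.06], 0],
    [1, [0, 0, 0.05], 0],
    [1, [0, 0, 0], 0],
    [0.7, [0, 0, 0], 0],
    [0.5, [0, 0, 0], 0],
    [0, [0, 0, 0], 0],
    [0, [0, 0, 0], 0],
    [0, [0, 0, 0], 0],
    [0, [0, 0, 0], 0],
    [0, [0, 0, 0], 0],
  ],
)

```text
time: 11.2
ee_pos: [0.5527, 0.2418, 0.1933]
ee_rot: [0.0, 1.0, -0.007, 0.0]
contact_force: [0.2, 0.8, 0.3]
gripper_width: 0.0856
gripper_force: 0.0
```

Emit:
send_rows(
  steps=[
    [0, [0, 0, -0.3], 0],
    [0, [0, 0, -0.6], 0],
    [0, [0, 0, -1], 0],
    [0, [0, 0, -1], 0],
    [0, [0, 0, 0], 0],
    [0, [0, 0, 0], 0],
    [0, [0, 0, 0], 0],
    [0, [0, 0, 0], 0],
    [0, [0, 0, 0], 0],
    [0, [0, 0, 0], 0],
  ],
)

```text
time: 12.45
ee_pos: [0.5526, 0.2417, 0.3379]
ee_rot: [0.0, 1.0, -0.007, -0.0]
contact_force: [1.2, 0.6, -0.2]
gripper_width: 0.0854
gripper_force: 0.0
```

```bash
python3 look.py w4 paddle_hole; python3 - <<'E'
from wc import *
P,p,ok=wcloud('w4');b,g,r=p[...,0],p[...,1],p[...,2]
rect(P,ok&(r>b+25),[.53,.17,.04],[.60,.3,.27],'paddle')
a,_=capture('side');q,_=capture('scene')
cv2.imwrite('pics/c4.png',np.hstack([cv2.resize(q[130:290,290:450],(400,400),interpolation=2),cv2.resize(a[240:400,220:380],(400,400),interpolation=2)]))
E
```

```text
t 12.45 [0.5526 0.2417 0.3379] -0.0148
{'fx': 371.64829954431775, 'fy': 371.64829954431775, 'cx': 317.0505700495729, 'cy': 239.1444204025756, 'T': [[-0.016, 0.946, 0.323, 0.635], [-1.0, -0.015, -0.005, 0.24], [0.001, -0.323, 0.946, 0.479], [0.0, 0.0, 0.0, 1.0]]}
paddle_hole (np.int64(316), np.int64(240)) 0.77 depth [0.245 0.246 0.247 0.248] ray [0.6351 0.24   0.479 ] [-0.3245  0.0082 -0.9458]
paddle 4122 [552.3 241.7] [74.4 62.9] 49.8 y [0.1992 0.2398 0.2848] x [0.5325 0.5558 0.585 ] z [0.0723 0.2453]
```

View pics/c4.png

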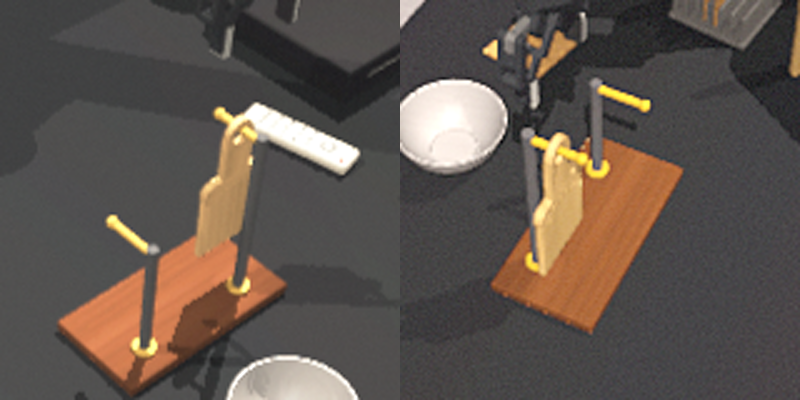

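The paddle hangs on the tall upright's peg near mid-length, clear of the knob. Next is the opener.

Emit:
send_rows(
  steps=[
    [0, [0, 0.9, 0], 0],
    [0, [0, 1, 0], 0],
    [0, [0, 1, 0], 0],
    [0, [0, 1, 0], 0],
    [0, [0, 1, 0], 0],
    [0, [0, 1, 0], 0],
    [0, [0, 1, 0], 0],
    [0, [0, 1, 0], 0],
    [0, [0, 1, 0], 0.4],
    [0, [0, 1, 0], 0.4],
  ],
)

```text
time: 13.9
ee_pos: [0.5423, -0.2548, 0.3385]
ee_rot: [0.0, 0.998, -0.068, 0.0]
contact_force: [0.4, 0.3, 0.0]
gripper_width: 0.0856
gripper_force: 0.0
```

```bash
python3 look.py w5 opener_hole; python3 - <<'E'
from wc import *
from h import need
P,p,ok=wcloud('w5');b,g,r=p[...,0],p[...,1],p[...,2]
w=ok&(r>b+25)
rect(P,w,[.57,-.32,.105],[.63,-.2,.2],'opener')
rect(P,w,[.57,-.32,.135],[.63,-.2,.2],'openertop')
rect(P,w,[.57,-.32,.105],[.63,-.2,.135],'openerlow')
rect(P,w,[.52,-.32,.07],[.57,-.2,.12],'coasters')
need(.5929,-.2651,.101,-.135)
E
```

```text
t 13.9 [ 0.5423 -0.2548  0.3385] -0.1367
{'fx': 371.64829954431775, 'fy': 371.64829954431775, 'cx': 317.0505700495729, 'cy': 239.1444204025756, 'T': [[-0.137, 0.938, 0.319, 0.624], [-0.991, -0.13, -0.044, -0.267], [0.001, -0.322, 0.947, 0.48], [0.0, 0.0, 0.0, 1.0]]}
opener_hole (np.int64(318), np.int64(151)) 0.9 depth [0.314 0.315 0.316 0.317 0.318] ray [ 0.6239 -0.2665  0.4797] [-0.0893  0.0103 -0.996 ]
opener 600 [ 593.3 -264.9] [40.   9.6] 81.9 y [-0.2843 -0.2648 -0.2456] x [0.5873 0.5947 0.6004] z [0.1066 0.1568]
openertop 483 [ 593.3 -264.8] [39.6  9.4] 81.9 y [-0.2842 -0.2647 -0.2454] x [0.5872 0.5936 0.6   ] z [0.1372 0.1569]
openerlow 117 [ 597.2 -265.4] [40.   1.7] 81.9 y [-0.2845 -0.2651 -0.2461] x [0.595  0.5974 0.6007] z [0.1052 0.1337]
coasters 1831 [ 549.6 -256.9] [91.8 26.8] 80.6 y [-0.301 -0.257 -0.212] x [0.5321 0.5495 0.5669] z [0.0703 0.0981]
t 14.00 pos [ 0.542  -0.2584  0.3381] th -0.1409 w 0.0852 F [-0.4  0.2  0.5] gf 0.0
units now-axes x,y,z [ 1.03 -0.01  4.74] yaw -0.04
```

Emit:
send_rows(
  steps=[
    [0, [0.52, 0.05, 0], 0],
    [0, [0.52, 0, 0], 0],
    [0, [0, 0, 1], 0],
    [0, [0, 0, 1], 0],
    [0, [0, 0, 1], 0],
    [0, [0, 0, 0.9], 0],
    [0, [0, 0, 0.5], 0],
    [0, [0, 0, 0.34], 0],
    [0, [0, 0, 0], 0],
    [0, [0, 0, 0], 0],
  ],
)

```text
time: 15.25
ee_pos: [0.5945, -0.2629, 0.1026]
ee_rot: [0.001, 0.998, -0.067, 0.001]
contact_force: [-0.5, -0.5, -0.5]
gripper_width: 0.0855
gripper_force: 0.0
```

Emit:
send_rows(
  steps=[
    [1, [0, 0, 0], 0],
    [1, [0, 0, 0], 0],
    [1, [0, 0, 0], 0],
    [1, [0, 0, 0], 0],
    [1, [0, 0, 0], 0],
    [1, [0, 0, 0], 0],
    [1, [0, 0, 0], 0],
    [1, [0, 0, -0.2], 0],
    [1, [0, 0, -0.4], 0],
    [1, [0, 0, 0], 0],
  ],
  grip_force=40,
)

```text
time: 16.5
ee_pos: [0.5944, -0.2628, 0.1325]
ee_rot: [0.001, 0.998, -0.067, 0.001]
contact_force: [0.5, 0.3, -1.4]
gripper_width: 0.0399
gripper_force: 40.4
```

Emit:
send_rows(
  steps=[
    [1, [0, 0, -1], 0],
    [1, [0, 0, -1], 0],
    [1, [0, 0, -1], -0.4],
    [1, [0, 0, -0.2], -0.4],
    [1, [-0.36, -0.88, 0], 0],
    [1, [-0.36, -0.88, 0], 0],
    [1, [-0.36, -0.88, 0], 0],
    [1, [-0.36, -0.88, 0], 0],
    [1, [-0.36, -0.88, 0], 0],
    [1, [-0.36, -0.88, 0], 0],
  ],
)

```text
time: 17.75
ee_pos: [0.4881, 0.0046, 0.2904]
ee_rot: [-0.0, 1.0, -0.008, -0.001]
contact_force: [-0.7, 0.7, -0.2]
gripper_width: 0.0394
gripper_force: 40.8
```

Emit:
send_rows(
  steps=[
    [1, [-0.36, -0.88, 0], 0],
    [1, [-0.36, -0.88, 0], 0],
    [1, [0, 0, 0.8], 0],
    [1, [0, 0, 0.9], 0],
    [1, [0, 0, 0.9], 0],
    [1, [0, 0, 0.67], 0],
    [1, [0, 0, 0], 0],
    [1, [0, 0, 0], 0],
    [1, [0, 0, 0], 0],
    [1, [0, 0, 0], 0],
  ],
)

```text
time: 19.0
ee_pos: [0.4555, 0.0915, 0.129]
ee_rot: [0.0, 1.0, -0.007, 0.001]
contact_force: [0.1, 0.4, -0.8]
gripper_width: 0.0398
gripper_force: 40.9
```

```bash
python3 look.py w6 opener_hole peg_low; python3 - <<'E'
from wc import *
from h import need
P,p,ok=wcloud('w6');b,g,r=p[...,0],p[...,1],p[...,2]
rect(P,ok&(r>b+70)&(g>b+40),[.49,.06,.155],[.6,.13,.19],'brass')
rect(P,ok&(r>b+25),[.42,.04,.05],[.49,.15,.22],'opener')
rect(P,ok&(r>b+25),[.42,.065,.14],[.49,.12,.22],'openertop')
need(.4555,.0925,.128,-.015)
a,_=capture('side');q,_=capture('scene')
cv2.imwrite('pics/c6.png',np.hstack([cv2.resize(p.astype(np.uint8),(533,400)),cv2.resize(a[230:390,240:346],(265,400),interpolation=2)]))
E
```

```text
t 19.0 [0.4555 0.0915 0.129 ] -0.0147
{'fx': 371.64829954431775, 'fy': 371.64829954431775, 'cx': 317.0505700495729, 'cy': 239.1444204025756, 'T': [[-0.016, 0.947, 0.32, 0.538], [-1.0, -0.015, -0.005, 0.09], [0.0, -0.32, 0.947, 0.27], [0.0, 0.0, 0.0, 1.0]]}
opener_hole (np.int64(313), np.int64(361)) 0.7 depth [0.322 0.323 0.324 0.325 0.326] ray [0.5376 0.0899 0.2703] [-0.6084  0.0191 -0.7934]
peg_low (np.int64(309), np.int64(74)) 0.56 depth [0.    0.092 0.093 0.094] ray [0.5376 0.0899 0.2703] [ 0.1172  0.0192 -0.9929]
brass 4327 [542.8  92.3] [12.7 59. ] 89.7 y [0.0867 0.0904 0.098 ] x [0.5147 0.5404 0.5713] z [0.1637 0.17  ]
opener 12818 [455.3  90.4] [27.3 45.6] 7.3 y [0.0714 0.091  0.1105] x [0.4517 0.4597 0.4612] z [0.0835 0.1834]
openertop 8051 [455.3  90.4] [27.3 45.6] 7.3 y [0.0716 0.0911 0.1105] x [0.4514 0.4592 0.4607] z [0.1407 0.1836]
t 19.15 pos [0.4551 0.0916 0.1285] th -0.0146 w 0.0396 F [-0.6 -0.1 -1. ] gf 40.9
units now-axes x,y,z [ 0.01 -0.02  0.01] yaw 0.0
```

View pics/c6.png

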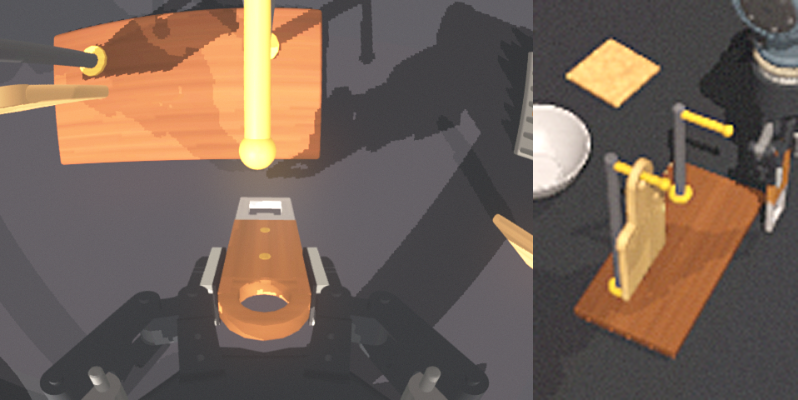

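The wrist view shows the opener held square in front of the low peg, with its hole at about z 0.164 against the axis at 0.1655, and y 0.091 against 0.092. The paddle still hangs. I'll thread with a small trim.

Emit:
send_rows(
  steps=[
    [1, [0.1, -0.05, -0.03], 0],
    [1, [0.25, 0, 0], 0],
    [1, [0.25, 0, 0], 0],
    [1, [0.25, 0, 0], 0],
    [1, [0.25, 0, 0], 0],
    [1, [0.25, 0, 0], 0],
    [1, [0.25, 0, 0], 0],
    [1, [0.25, 0, 0], 0],
    [1, [0.1, 0, 0], 0],
    [1, [0, 0, 0], 0],
  ],
)

```text
time: 20.5
ee_pos: [0.5524, 0.0926, 0.1292]
ee_rot: [-0.0, 1.0, -0.007, -0.0]
contact_force: [-0.6, -0.0, -0.5]
gripper_width: 0.0398
gripper_force: 40.9
```

```bash
python3 look.py w7 opener_hole; python3 - <<'E'
from wc import *
p=cv2.imread('pics/w7.png');a,_=capture('side')
cv2.imwrite('pics/c7.png',np.hstack([cv2.resize(p,(533,400)),cv2.resize(a[230:390,240:346],(265,400),interpolation=2)]))
E
```

```text
t 20.5 [0.5524 0.0926 0.1292] -0.0147
{'fx': 371.64829954431775, 'fy': 371.64829954431775, 'cx': 317.0505700495729, 'cy': 239.1444204025756, 'T': [[-0.016, 0.946, 0.323, 0.635], [-1.0, -0.015, -0.005, 0.091], [0.0, -0.323, 0.946, 0.27], [0.0, 0.0, 0.0, 1.0]]}
opener_hole (np.int64(315), np.int64(362)) 0.72 depth [0.122 0.123] ray [0.6349 0.0909 0.2703] [-0.6119  0.0145 -0.7908]
```

View pics/c7.png

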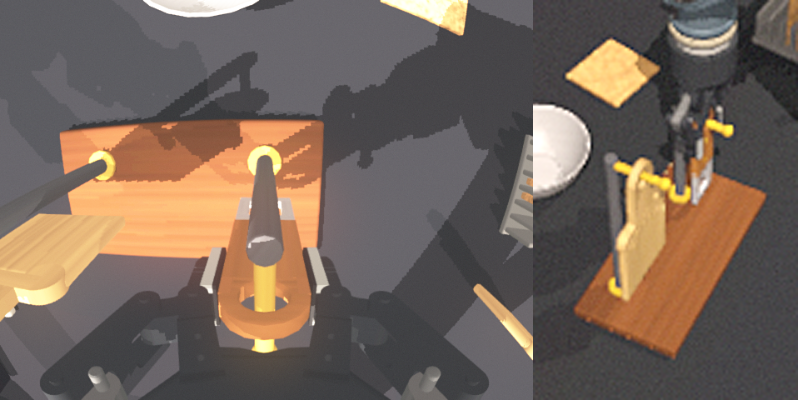

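The opener is threaded, with the knob in front of the handle at (263,347) and no contact force. I'll lower it, release it and rise.

Emit:
send_rows(
  steps=[
    [1, [0, 0, 0.06], 0],
    [1, [0, 0, 0.06], 0],
    [1, [0, 0, 0], 0],
    [0.7, [0, 0, 0], 0],
    [0.5, [0, 0, 0], 0],
    [0, [0, 0, 0], 0],
    [0, [0, 0, 0], 0],
    [0, [0, 0, 0], 0],
    [0, [0, 0, 0], 0],
    [0, [0, 0, 0], 0],
  ],
)

```text
time: 21.9
ee_pos: [0.5523, 0.0926, 0.1233]
ee_rot: [0.0, 1.0, -0.007, 0.0]
contact_force: [0.0, -0.7, -1.2]
gripper_width: 0.0854
gripper_force: 0.0
```

Emit:
send_rows(
  steps=[
    [0, [0, 0, -0.3], 0],
    [0, [0, 0, -0.6], 0],
    [0, [0, 0, -1], 0],
    [0, [0, 0, -1], 0],
    [0, [0, 0, -0.8], 0],
    [0, [0, 0, 0], 0],
    [0, [0, 0, 0], 0],
    [0, [0, 0, 0], 0],
    [0, [0, 0, 0], 0],
    [0, [0, 0, 0], 0],
  ],
)

```text
time: 23.15
ee_pos: [0.552, 0.0926, 0.3075]
ee_rot: [-0.0, 1.0, -0.007, -0.001]
contact_force: [0.4, -0.5, -1.0]
gripper_width: 0.0855
gripper_force: 0.0
```

Emit:
send_rows(
  steps=[
    [0, [-0.5, 0, 0], 0],
    [0, [-0.8, 0, 0], 0],
    [0, [-0.8, 0, 0], 0],
    [0, [0, 0, 0], 0],
    [0, [0, 0, 0], 0],
    [0, [0, 0, 0], 0],
    [0, [0, 0, 0], 0],
    [0, [0, 0, 0], 0],
    [0, [0, 0, 0], 0],
    [0, [0, 0, 0], 0],
  ],
)

```text
time: 24.4
ee_pos: [0.4473, 0.0942, 0.3083]
ee_rot: [-0.0, 1.0, -0.007, -0.0]
contact_force: [0.6, -0.3, 0.9]
gripper_width: 0.0855
gripper_force: 0.0
```

```bash
python3 - <<'E'
from wc import *
c={}
for k in range(2):
    for n in ['side','scene']:
        p,d=capture(n);c[n]=p;P=cloud(n,d);q=p.astype(int);w=(d>0)&(q[...,2]>q[...,0]+25)
        rect(P,w,[.53,.18,.04],[.575,.3,.23],n+' paddle');rect(P,w,[.53,.06,.06],[.575,.13,.158],n+' opener')
cv2.imwrite('pics/c8.png',np.hstack([cv2.resize(c['scene'][150:350,190:430],(480,400),interpolation=2),cv2.resize(c['side'][180:380,240:400],(320,400),interpolation=2)]))
E
```

```text
side paddle 605 [551.3 244. ] [90.4 12.1] 88.3 y [0.2017 0.2525 0.2884] x [0.5454 0.5477 0.5565] z [0.0761 0.2251]
side opener 160 [550.2  94.4] [40.1 11.3] 81.4 y [0.0746 0.1032 0.1142] x [0.5463 0.5488 0.5579] z [0.0708 0.1569]
scene paddle 679 [554.3 233.2] [80.2 14.5] 87.9 y [0.1956 0.2286 0.2658] x [0.5493 0.5574 0.5606] z [0.0707 0.2268]
scene opener 249 [555.3  89.6] [40.2 13.6] 87.4 y [0.0697 0.0853 0.1088] x [0.5485 0.5576 0.5605] z [0.0627 0.1566]
side paddle 606 [551.3 244.2] [89.9 12. ] 88.8 y [0.2012 0.2522 0.2882] x [0.5454 0.5478 0.5561] z [0.0742 0.2268]
side opener 161 [552.   94.3] [43.5 12.1] 87.6 y [0.0729 0.1018 0.1153] x [0.546  0.5486 0.5579] z [0.0697 0.1549]
scene paddle 679 [554.8 232.8] [78.5 15.3] 86.7 y [0.196  0.2292 0.2662] x [0.5485 0.5573 0.5605] z [0.0701 0.2266]
scene opener 249 [554.7  90.2] [43.2 13.6] 90.0 y [0.0699 0.0852 0.1091] x [0.5487 0.5574 0.5606] z [0.0636 0.157 ]
```

View pics/c8.png

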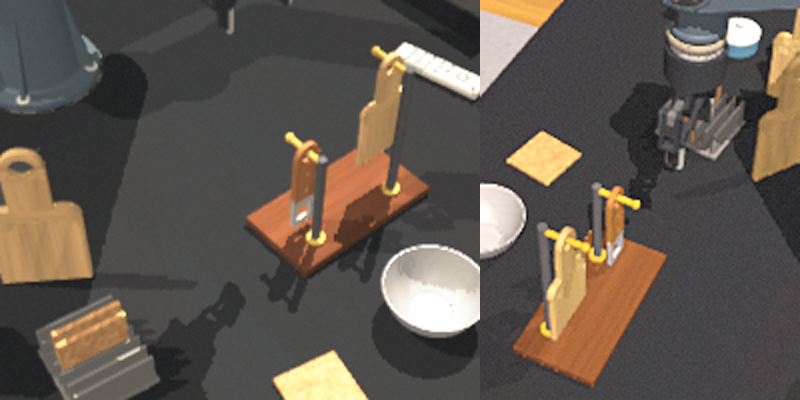

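Both tools hang mid-peg and still, at about (380,110) and (303,180) in the crop. The coasters are still in the rack and nothing else has moved, so I'm handing the job in.

```bash
python3 -c "
from cell import manip
print(manip.close_job())"
```

```text
the job is handed in; nothing more can be done
None
```

The paddle hangs on the tall upright's peg and the opener on the short one's, both still and mid-peg behind the knob; nothing else looked moved in the last pictures, and I handed the job in at about 25 s.

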